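Dress the clogged lapping strip with the stone

TASK

Dress the clogged lapping strip: take the dressing stone off its wooden rest, stand it upright on one of its small ends on the green mat and let go of it. Then grip it afresh, set it down upright on its end on the strip between the rails, at the end on the robot's left, and rub it slowly in one stroke to the end on the robot's right without lifting it on the way, pressing so that the sprung strip stays sunk about half of its travel and never bottoms. Finally stand the stone upright on its end on the mat again, let go, and leave the other things where they are.

Things in the scene. Friction and masses are not known exactly. Their poses are not given: they have to be found in the camera images.
- stone: Grey dressing stone, a plain block 84 x 54 x 26 mm (along its own x, y, z), about 0.26 kg. Origin at its centre. x is its long axis; the small ends are the two 54 x 26 mm faces at x = -42 and +42 mm, both alike. At the start it lies flat (z vertical) on the wooden rest, its long axis along the rest's long axis within 0.1 rad, its centre 43 mm above the table.
- rest: Fixed wooden block 70 x 30 mm, 30 mm high, narrower than the stone, so that fingers can pass down both long sides of the stone. Origin at the centre of its underside; x along its length. It and the mat stand left and right of the robot's centre line, either way round.
- mat_top (a point): Centre of the top of the fixed green mat, 130 x 130 mm, 3 mm thick; z up, x and y along its sides.
- strip_mid (a point): Centre of the abrasive top of the lapping strip (dark steel, whitish clogged patches); sinks with it. z up; y along the strip towards its end on the robot's left, x across. The strip is 240 mm long, 50 mm wide between two aluminium rails 8 mm wide and 5 mm high: the stone fits only on its end, its 54 mm side along y. Unloaded, this top is 50 mm above the table.
- bed: Fixed grey base under the sprung strip, 84 x 240 mm (x, y), 22 mm high. Origin at the centre of its underside; axes as the strip's.
- strip (a joint): How far the strip has sunk, m: 0 unloaded, 0.016 bottomed. It moves straight down, without tilting, against springs: about 2 N to start it, then 0.7 N per mm (about 8 N at 8 mm).
- model: Bystander: plaster dental cast on a 62 x 62 mm base, 35 mm high. Origin at the centre of its underside.
- jar: Bystander: round jar, 60 mm across, 110 mm high. Origin at the centre of its underside.
- bowl: Bystander: blue mixing bowl, 100 mm across, 60 mm high. Origin at the centre of its underside.
Not all that is in view belongs to the job. What is shaped like the stone but blue or orange is not meant.

How it is judged:
By the outcome, as a careful person would: the job done as asked, in the order asked, and still so for the second after the job is handed in, with the robot touching nothing.
It also fails if it takes over 72 s, if anything falls off the work surface, if the arm or the gripper's body presses on something with over 40 N, if the wrist force passes 120 N, or if a joint passes its speed limit or range.

ROBOT

A 7-joint arm with a two-finger parallel gripper is mounted at the origin on the work surface. World frame = base frame: x ahead of the robot, y to its left, z up, the work surface at z = 0. Lengths are in m, angles in rad, forces in N, time in s.
With the tool pointing down it reaches from about 0.35 to 0.9 m from the base axis. Payload 8.1 kg.
Tool frame: the origin (TCP) lies at the very end of the fingers, on their centre line; the grasp point (between the pads) lies 19 mm behind it; z points along the fingers, y is the line along which they close (so a half turn about z gives the same grasp; the last joint's range is limited). The gripper opens to 92 mm and grips with 3 to 60 N. Pads are 19 mm wide; open, the fingers measure 130 mm over their backs; the gripper's body (75 mm by 190 mm) begins 47 mm behind the grasp point.
Start: joints at [1.037, 0.434, 0.025, 1.573, -0.012, 1.134, -0.075], TCP at [0.261, -0.568, 0.227] pointing down, gripper open.
Joint ranges: [-2.62, 2.62], [-0.44, 2.09], [-1.27, 1.32], [0.08, 2.57], [-1.32, 4.46], [0.12, 2], [-2.74, 2.74]. Speed limits (rad/s): [2.22, 2.22, 3.01, 3.01, 3.14, 3.14, 3.14].

INTERFACE

Orientations are given as a rotation vector (axis times angle).
In Python, from cell import arm gives the robot as it stands.
- The arm moves only by the tool carry_out, never from a script. Its argument "commands" is a list of rows, each a list of 7 numbers: the opening, from 0 (shut) to 1 (fully open), then the shift along the tool's x, y, z each as a share of 0.025 m, from -1 to 1, then the turn, a rotation vector about the tool's x, y, z each as a share of 0.1 rad, from -1 to 1. A call has 1 to 8 rows; each row shifts and turns the commanded pose from where the row before left it, along the tool's axes as they then stand; what a row does not reach is not made up. A row lasts 1/10 s, in which the tool goes at most 50 mm and 8.59 degrees, less where a joint would pass 70% of its speed; a pose out of reach is approached as far as the arm can. A call with a number of a shift or a turn outside -1 to 1 is refused whole. A call with a gripper value outside its range is refused whole. The fingers move at their own pace and stop on an object; "squeeze" is the grip in N (left out, the last holds). Time passes only in rows, so rows that do not move let the fingers close. It gives the time, the measured TCP pose, the force, the opening and the grip force at its end, in the units of the state.
- arm.observe(): the state, without advancing time (a new reading comes with each control period).
- arm.get_image(name): name is "side" or "top" or "wrist"; returns a dict with "pixels" (400x640x3 uint8, red, green, blue), "range_z" (400x640 float32, m along the optical axis (not along the pixel's ray), 0 where there is no reading), "mtx" (3x3 intrinsics, pixels), "R" (3x3) and "t" (3): a world point X has camera coordinates R X + t; the wrist camera has in their place "tool_from_camera" (4x4, takes a point from camera to tool coordinates, whose origin is the TCP and whose axes are the flange's). Camera axes: x right, y down, z forward; pixel columns grow to the right and rows downward; lengths in m; the calibration is good to about 2 mm. The wrist camera is an equidistant fisheye: a pixel r from the principal point sees the ray r / f radians off the axis. A picture is of the moment at which its call begins: read the wrist's pose just before it.
- arm.sign_off(): hands the job in; it is judged then, once.
The state is a dict: "clock": time; "joints": joint angles; "dq": joint speeds; "joint_efforts": joint torques, N m; "position": TCP position; "ee_rot": TCP orientation; "force": force on the tool from outside, world axes, zero at the start; "ft_torque": the same for the moment, N m; "width": opening from 0.0 (shut) to 1.0 (fully open); "gripper_force": force on a finger pad.
Only numpy, scipy, OpenCV 4.12 (cv2) and the standard library are available. Lean on these libraries where they do the work, as an engineer would, in place of code of your own. Each camera call takes 0.05 s, during which the arm holds its last target. There are 200 camera calls.

## Working session

There is one attempt and no reset: what is moved stays moved. The work goes in short steps, Python scripts to look and compute and a tool call to move; the robot and the scene stay as the last step left them, time stands still between calls to the robot, and variables do not carry over. Pictures are saved under pics/ and viewed, at most 10 in all, crops included, and the job is handed in when it is done.

Besides the shell and the picture viewer there is one more tool, called as name(argument=value, ...), one argument or row to a line, values as JSON. carry_out: Moves the arm, as the interface text tells. Shift numbers are shares of 0.025 m and turn numbers shares of 0.1 rad, none past 1 either way. Its arguments: {"type":"object","properties":{"commands":{"type":"array"},"squeeze":{"type":"number"}},"required":["commands"]}

```bash
mkdir -p pics; ls
python3 - <<'E'
from cell import arm
import cv2,numpy as np
s=arm.observe()
for k in ("clock","position","ee_rot","force","width"):print(k,s[k])
for n in("top","side"):
    i=arm.get_image(n);cv2.imwrite(f"pics/{n}1.png",i["pixels"][:,:,::-1]);np.savez(f"{n}1.npz",**i)
    print(n,i["mtx"],i["R"],i["t"])
E
```

```text
pics
clock 0.0
position [ 0.26070517 -0.56744881  0.22592583]
ee_rot [-3.06753597e+00 -6.70956979e-01  7.77882663e-04]
force [ 0.17995238  0.13524314 -0.12895013]
width 1.0016348838512203
top [[465.80370725   0.         316.09043514]
 [  0.         465.80370725 204.76128021]
 [  0.           0.           1.        ]] [[-2.76512963e-02 -9.99617581e-01  3.12111538e-04]
 [-9.95830817e-01  2.75193927e-02 -8.69693501e-02]
 [ 8.69275023e-02 -2.71562555e-03 -9.96210939e-01]] [0.0019321  0.55472627 1.37876945]
side [[380.05710034   0.         325.19446251]
 [  0.         380.05710034 197.83375889]
 [  0.           0.           1.        ]] [[-0.74490485 -0.6669543  -0.01699174]
 [-0.36918774  0.43328287 -0.82217174]
 [ 0.55571321 -0.60616657 -0.56898587]] [0.41136893 0.24124862 0.69587823]
```

View pics/top1.png

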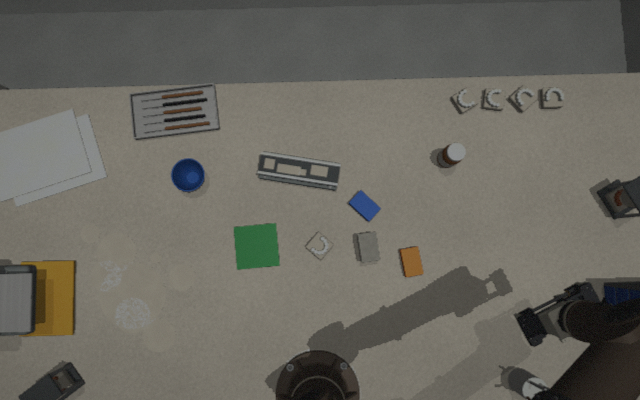

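View pics/side1.png

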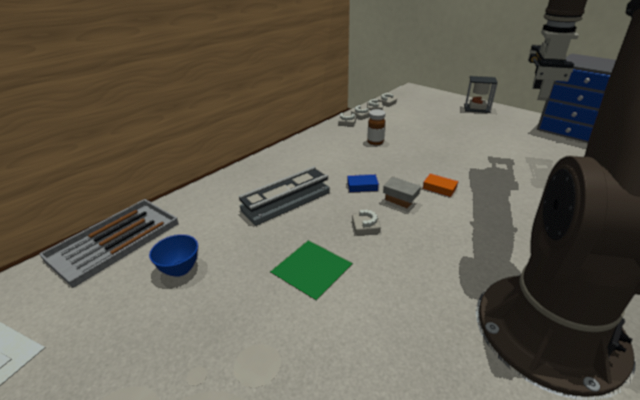

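The top picture shows the stone at about (367,247), with the orange (411,261) and blue (364,206) lookalikes beside it. The cast is at (319,245), the mat at (257,246), and the strip runs from (258,166) to (340,176). The side picture agrees with this.

```bash
cat > h.py <<'E'
import numpy as np,cv2
from scipy.spatial.transform import Rotation as Ro
def world(i):
    z=i["range_z"].astype(float);v,u=np.mgrid[:400,:640];K=i["mtx"]
    c=np.stack([(u-K[0,2])/K[0,0]*z,(v-K[1,2])/K[1,1]*z,z],-1)
    return (c-i["t"])@i["R"]
def rect(P,m):
    p=P[m][:,:2].astype(np.float32)*1000
    (c,s,a)=cv2.minAreaRect(p);return len(p),np.round(c,1),np.round(s,1),round(a,1),np.round(p.mean(0),1),np.round(np.median(P[m][:,2])*1000,1)
E
python3 - <<'E'
from h import *
i=np.load("top1.npz");P=world(i);px=i["pixels"].astype(int);Z=P[...,2]
def box(u0,u1,v0,v1):
    m=np.zeros((400,640),bool);m[v0:v1,u0:u1]=1;return m
print("table",np.median(Z[box(380,450,180,230)]))
print("stone",rect(P,box(350,385,225,270)&(Z>.045)))
print("rest?",np.round(np.percentile(Z[box(360,374,240,254)],[5,50,95]),4))
r,g,b=px[...,0],px[...,1],px[...,2]
print("mat",rect(P,box(225,290,215,275)&(g>r+30)&(g>b+30)))
bx=box(250,350,145,195)
print("bed all",rect(P,bx&(Z>.015)))
print("rails",rect(P,bx&(Z>.04)))
print("strip z",np.median(Z[box(285,315,168,174)]))
print("model",rect(P,box(300,340,225,265)&(Z>.012)))
print("blue",rect(P,box(345,385,185,225)&(b>r+40)))
print("orange",rect(P,box(395,430,240,282)&(r>b+60)))
E
```

```text
table -0.0009564459142527264
stone (536, array([ 418.1, -101.4]), array([ 83.7, 179.3]), 6.4, array([ 425.4, -161.8], dtype=float32), np.float64(55.0))
rest? [0.0497 0.0547 0.0598]
mat (1774, array([440.9, 113.8]), array([128.2, 245. ]), 4.0, array([436.4, 171. ], dtype=float32), np.float64(2.0))
bed all (2203, array([576.1,  50.8]), array([240.6, 260.2]), 79.5, array([656.4,  34.3], dtype=float32), np.float64(49.0))
rails (1840, array([572.2,  51.7]), array([240.7, 251.9]), 79.4, array([659.9,  33.9], dtype=float32), np.float64(49.8))
strip z 0.048854648683463925
model (432, array([433.3, -20.2]), array([61.8, 61.9]), 47.8, array([433.2, -19.7], dtype=float32), np.float64(22.2))
blue (486, array([ 490.9, -104.7]), array([ 82.3, 214.8]), 47.2, array([ 548.5, -157.7], dtype=float32), np.float64(24.7))
orange (499, array([ 382.6, -166.4]), array([317.6,  86.4]), 87.5, array([ 377.7, -290.7], dtype=float32), np.float64(24.9))
```

Run:
```python
from h import *
i=np.load("top1.npz");P=world(i);px=i["pixels"].astype(int);Z=P[...,2];ok=(i["range_z"]>.3)
def box(u0,u1,v0,v1):
    m=np.zeros((400,640),bool);m[v0:v1,u0:u1]=1;return m&ok
print("stone",rect(P,box(350,385,225,270)&(Z>.045)))
r,g,b=px[...,0],px[...,1],px[...,2]
print("mat",rect(P,box(225,290,215,275)&(g>r+30)&(g>b+30)))
bx=box(250,350,145,195)
print("bed all",rect(P,bx&(Z>.015)))
print("high",rect(P,bx&(Z>.04)))
print("model",rect(P,box(300,340,225,265)&(Z>.012)&(Z<.1)))
print("blue",rect(P,box(345,385,185,225)&(b>r+40)))
print("orange",rect(P,box(395,430,240,282)&(r>b+60)))
from cell import arm
s=arm.observe();print(np.round(Ro.from_rotvec(s["ee_rot"]).as_matrix(),3))
w=arm.get_image("wrist");print(w["mtx"],w["tool_from_camera"])
```

```text
stone (531, array([ 425.2, -163.7]), array([83.7, 54. ]), 6.6, array([ 425.3, -163.3], dtype=float32), np.float64(55.0))
mat (1763, array([436.8, 172.3]), array([128.2, 127.7]), 4.0, array([436.5, 172.1], dtype=float32), np.float64(2.0))
bed all (2183, array([662.6,  34.7]), array([240.6,  84.4]), 79.4, array([658.4,  34.7], dtype=float32), np.float64(48.9))
high (1820, array([662.7,  34.7]), array([240.7,  67.8]), 79.4, array([662.4,  34.3], dtype=float32), np.float64(49.8))
model (425, array([433.3, -20.2]), array([61.8, 61.9]), 47.8, array([433.3, -19.9], dtype=float32), np.float64(22.2))
blue (484, array([ 549.8, -159.1]), array([82.7, 52.8]), 45.3, array([ 549. , -158.3], dtype=float32), np.float64(24.7))
orange (497, array([ 377.7, -293.1]), array([82.8, 52.8]), 8.8, array([ 377.5, -291.9], dtype=float32), np.float64(24.9))
[[ 0.909  0.418 -0.001]
 [ 0.418 -0.909  0.001]
 [-0.    -0.001 -1.   ]]
[[309.70691629   0.         320.01910134]
 [  0.         309.70691629 197.49712744]
 [  0.           0.           1.        ]] [[ 7.88731783e-06 -9.56382458e-01 -2.92117430e-01  7.90398286e-02]
 [ 9.99997302e-01 -6.70991501e-04  2.22380362e-03 -6.85846909e-04]
 [-2.32281508e-03 -2.92116660e-01  9.56379873e-01 -1.57346509e-01]
 [ 0.00000000e+00  0.00000000e+00  0.00000000e+00  1.00000000e+00]]
```

```bash
cat >> h.py <<'E'
from scipy.linalg import logm,expm
def goal(p,yaw,tilt):
    """tool: yaw = heading of tool x (deg) with tool down, tilt = turn about tool y (deg, + points z along heading)"""
    y=np.radians(yaw);c,s=np.cos(y),np.sin(y)
    R=np.array([[c,s,0],[s,-c,0],[0,0,-1.]])@Ro.from_euler('y',tilt,degrees=True).as_matrix()
    T=np.eye(4);T[:3,:3]=R;T[:3,3]=p;return T
def now(s):
    T=np.eye(4);T[:3,:3]=Ro.from_rotvec(s["ee_rot"]).as_matrix();T[:3,3]=s["position"];return T
def tcp(g,yaw,tilt,back=0.):   # TCP pose whose grasp point is g, backed off along z
    T=goal(g,yaw,tilt);T[:3,3]+=T[:3,2]*(.019-back);return T
def rows(A,B,n=None):
    M=np.linalg.inv(A)@B;L=np.real(logm(M))
    f=lambda k:(lambda E:np.r_[E[:3,3]/.025,Ro.from_matrix(E[:3,:3]).as_rotvec()/.1])(expm(L/k))
    if n is None:
        n=1
        while abs(f(n)).max()>.95:n+=1
    print(n,"x",np.round(f(n),3).tolist())
def show(s):print("t",round(s["clock"],2),"p",np.round(s["position"]*1000,1),"q",np.round(s["joints"],2),"F",np.round(s["force"],1),"M",np.round(s["ft_torque"],2),"w",round(s["width"]*92,1),"g",round(s["gripper_force"],1))
E
python3 - <<'E'
from h import *
from cell import arm
s=arm.observe();show(s)
u=np.array([.993,.115,0]);g=np.array([.4252,-.1637,.043])+.012*u
A=now(s);B=tcp(g,6.6,-30,.12);C=tcp(g,6.6,-30)
print(B[:3,3],C[:3,3]);rows(A,B);rows(B,C)
E
```

```text
t 0.15 p [ 260.8 -567.6  226.1] q [ 1.04  0.44  0.02  1.57 -0.01  1.13 -0.08] F [-0.2  0.3  0.1] M [-0.02 -0.03 -0.01] w 91.9 g 0.0
[ 0.48728132 -0.15651567  0.13046857] [ 0.42767896 -0.1634119   0.02654552]
15 x [0.939, -0.88, 0.045, 0.054, -0.346, 0.206]
6 x [-0.0, -0.0, 0.8, -0.0, 0.0, 0.0]
```

carry_out(
  commands=[
    [1,0.939,-0.88,0.045,0.054,-0.346,0.206],
    [1,0.939,-0.88,0.045,0.054,-0.346,0.206],
    [1,0.939,-0.88,0.045,0.054,-0.346,0.206],
    [1,0.939,-0.88,0.045,0.054,-0.346,0.206],
    [1,0.939,-0.88,0.045,0.054,-0.346,0.206],
    [1,0.939,-0.88,0.045,0.054,-0.346,0.206],
    [1,0.939,-0.88,0.045,0.054,-0.346,0.206],
    [1,0.939,-0.88,0.045,0.054,-0.346,0.206],
  ],
)

```text
clock: 0.95
position: [0.3726, -0.3369, 0.1972]
ee_rot: [3.066, 0.407, -0.437]
force: [0.0, -0.1, 0.4]
width: 0.999
gripper_force: 0.0
```

carry_out(
  commands=[
    [1,0.939,-0.88,0.045,0.054,-0.346,0.206],
    [1,0.939,-0.88,0.045,0.054,-0.346,0.206],
    [1,0.939,-0.88,0.045,0.054,-0.346,0.206],
    [1,0.939,-0.88,0.045,0.054,-0.346,0.206],
    [1,0.939,-0.88,0.045,0.054,-0.346,0.206],
    [1,0.939,-0.88,0.045,0.054,-0.346,0.206],
    [1,0.939,-0.88,0.045,0.054,-0.346,0.206],
    [1,0,0,0,0,0,0],
  ],
)

```text
clock: 1.75
position: [0.4893, -0.1516, 0.1278]
ee_rot: [3.001, 0.182, -0.808]
force: [0.4, 0.6, -0.3]
width: 1.001
gripper_force: 0.0
```

Run:
```python
from h import *
from cell import arm
s=arm.observe();show(s)
u=np.array([.993,.115,0]);g=np.array([.4252,-.1637,.043])+.012*u
rows(now(s),tcp(g,6.6,-30,.03))
w=arm.get_image("wrist");cv2.imwrite("pics/w1.png",w["pixels"][:,:,::-1])
```

```text
t 1.75 p [ 489.3 -151.6  127.8] q [ 0.12  0.67 -0.02  1.56  0.12  1.43 -1.39] F [ 0.4  0.6 -0.3] M [ 0.14 -0.55  0.02] w 92.1 g 0.0
4 x [-0.034, 0.046, 0.89, 0.001, 0.005, 0.015]
```

View pics/w1.png

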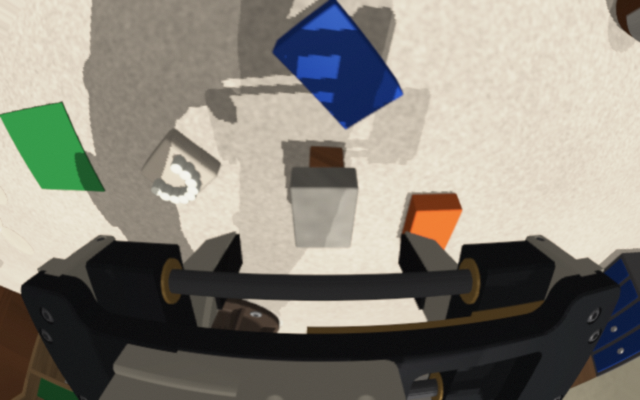

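The wrist view shows the stone at about (325,207), centred between the fingers at 240 and 402. The wooden rest shows beneath its far end, and the fingers have free room on both sides.

carry_out(
  commands=[
    [1,-0.034,0.046,0.89,0.001,0.005,0.015],
    [1,-0.034,0.046,0.89,0.001,0.005,0.015],
    [1,-0.034,0.046,0.89,0.001,0.005,0.015],
    [1,-0.034,0.046,0.89,0.001,0.005,0.015],
    [1,0,0,0.6,0,0,0],
    [1,0,0,0.6,0,0,0],
    [1,0,0,0,0,0,0],
  ],
)

```text
clock: 2.5
position: [0.4239, -0.1698, 0.0287]
ee_rot: [2.999, 0.16, -0.804]
force: [0.1, -0.2, 0.1]
width: 1.001
gripper_force: 0.0
```

Run:
```python
from h import *
from cell import arm
s=arm.observe();show(s)
u=np.array([.993,.115,0]);g=np.array([.4252,-.1637,.043])+.012*u
rows(now(s),tcp(g,6.6,-30),1)
```

```text
t 2.5 p [ 423.9 -169.8   28.7] q [ 0.16  0.72 -0.01  1.78  0.15  1.16 -1.41] F [ 0.1 -0.2  0.1] M [ 0.05 -0.52 -0.01] w 92.1 g 0.0
1 x [0.198, -0.24, -0.014, 0.001, 0.004, -0.086]
```

carry_out(
  commands=[
    [1,0,0,0,0,0,0],
    [1,0,0,0,0,0,0],
  ],
)

```text
clock: 2.7
position: [0.427, -0.1691, 0.03]
ee_rot: [3.001, 0.162, -0.797]
force: [0.2, -0.6, 0.0]
width: 1.002
gripper_force: 0.0
```

Run:
```python
from h import *
from cell import arm
s=arm.observe();show(s)
u=np.array([.993,.115,0]);g=np.array([.4252,-.1637,.043])+.012*u
rows(now(s),tcp(g,6.6,-30),1)
```

```text
t 2.7 p [ 427.  -169.1   30. ] q [ 0.16  0.72 -0.02  1.77  0.15  1.16 -1.41] F [ 0.2 -0.6  0. ] M [ 0.08 -0.54 -0.06] w 92.2 g 0.0
1 x [0.112, -0.225, 0.094, 0.012, -0.041, -0.076]
```

carry_out(
  commands=[
    [1,0.11,-0.22,0.09,0,0,-0.07],
    [1,0,0,0,0,0,0],
    [0,0,0,0,0,0,0],
    [0,0,0,0,0,0,0],
    [0,0,0,0,0,0,0],
    [0,0,0,0,0,0,0],
    [0,0,0,0,0,0,0],
    [0,0,0,0,0,0,0],
  ],
  squeeze=35,
)

```text
clock: 3.5
position: [0.4268, -0.163, 0.0259]
ee_rot: [3.001, 0.173, -0.8]
force: [0.0, -0.1, -0.6]
width: 0.585
gripper_force: 35.0
```

Run:
```python
from h import *
from cell import arm
for k in range(3):
    s=arm.observe();show(s)
    w=arm.get_image("wrist")
u=np.array([.993,.115,0]);g=np.array([.4252,-.1637,.043])+.012*u
rows(now(s),tcp(g,6.6,-30),1)
```

```text
t 3.5 p [ 426.8 -163.    25.9] q [ 0.16  0.72 -0.02  1.78  0.15  1.15 -1.42] F [ 0.  -0.1 -0.6] M [ 0.25 -0.55 -0.04] w 53.8 g 35.0
t 3.55 p [ 426.8 -163.    25.9] q [ 0.16  0.72 -0.02  1.78  0.15  1.15 -1.42] F [0.4 0.3 1.1] M [ 0.2  -0.51 -0.04] w 54.0 g 35.0
t 3.6 p [ 426.8 -163.    25.9] q [ 0.16  0.72 -0.02  1.78  0.15  1.15 -1.42] F [-0.8  0.5  0.8] M [ 0.28 -0.47 -0.07] w 54.0 g 35.0
1 x [0.016, 0.019, -0.038, 0.008, -0.024, -0.001]
```

```bash
cat >> h.py <<'E'
def mid(A,B,k=5):
    L=np.real(logm(np.linalg.inv(A)@B));print("path",[np.round((A@expm(L*j/k))[:3,3]*1000).astype(int).tolist() for j in range(k+1)])
E
python3 - <<'E'
from h import *
from cell import arm
s=arm.observe();A=now(s)
B=A.copy();B[:3,3]+=[0,.02,.17];rows(A,B)
for yaw in(90,60):
  C=tcp(np.array([.437,.172,.20]),yaw,60);rows(B,C);mid(B,C)
E
```

```text
7 x [-0.472, -0.113, -0.849, 0.0, 0.0, 0.0]
17 x [0.642, -0.546, 0.284, 0.243, 0.741, -0.902]
path [[427, -143, 196], [456, -87, 155], [477, -17, 136], [483, 58, 138], [471, 129, 159], [437, 188, 191]]
16 x [0.502, -0.687, 0.225, 0.167, 0.902, -0.62]
path [[427, -143, 196], [446, -83, 166], [462, -16, 152], [470, 54, 153], [465, 123, 168], [445, 186, 190]]
```

carry_out(
  commands=[
    [0,-0.472,-0.113,-0.849,0,0,0],
    [0,-0.472,-0.113,-0.849,0,0,0],
    [0,-0.472,-0.113,-0.849,0,0,0],
    [0,-0.472,-0.113,-0.849,0,0,0],
    [0,-0.472,-0.113,-0.849,0,0,0],
    [0,-0.472,-0.113,-0.849,0,0,0],
    [0,-0.472,-0.113,-0.849,0,0,0],
    [0,0,0,0,0,0,0],
  ],
)

```text
clock: 4.45
position: [0.4283, -0.143, 0.198]
ee_rot: [3.002, 0.173, -0.793]
force: [1.3, -0.1, -3.1]
width: 0.588
gripper_force: 35.0
```

carry_out(
  commands=[
    [0,0.642,-0.546,0.284,0.243,0.741,-0.902],
    [0,0.642,-0.546,0.284,0.243,0.741,-0.902],
    [0,0.642,-0.546,0.284,0.243,0.741,-0.902],
    [0,0.642,-0.546,0.284,0.243,0.741,-0.902],
    [0,0.642,-0.546,0.284,0.243,0.741,-0.902],
    [0,0.642,-0.546,0.284,0.243,0.741,-0.902],
  ],
)

```text
clock: 5.05
position: [0.4725, -0.034, 0.1369]
ee_rot: [-2.738, -0.851, 0.11]
force: [-0.0, 0.4, -2.6]
width: 0.585
gripper_force: 35.0
```

Run:
```python
from h import *
from cell import arm
s=arm.observe();show(s);A=now(s)
C=tcp(np.array([.437,.172,.20]),90,60);rows(A,C);mid(A,C)
```

```text
t 5.05 p [472.5 -34.  136.9] q [ 0.33  0.43 -0.27  1.88 -0.13  1.02 -0.82] F [-0.   0.4 -2.6] M [-0.41 -0.27  0.03] w 53.8 g 35.0
11 x [0.645, -0.545, 0.28, 0.242, 0.74, -0.9]
path [[472, -34, 137], [481, 14, 133], [483, 62, 138], [476, 109, 151], [461, 152, 169], [437, 188, 190]]
```

carry_out(
  commands=[
    [0,0.645,-0.545,0.28,0.242,0.74,-0.9],
    [0,0.645,-0.545,0.28,0.242,0.74,-0.9],
    [0,0.645,-0.545,0.28,0.242,0.74,-0.9],
    [0,0.645,-0.545,0.28,0.242,0.74,-0.9],
    [0,0.645,-0.545,0.28,0.242,0.74,-0.9],
    [0,0.645,-0.545,0.28,0.242,0.74,-0.9],
  ],
)

```text
clock: 5.65
position: [0.4791, 0.0966, 0.1468]
ee_rot: [-2.177, -1.33, -0.499]
force: [-0.5, 1.1, -3.1]
width: 0.587
gripper_force: 35.0
```

Run:
```python
from h import *
from cell import arm
s=arm.observe();show(s);A=now(s)
C=tcp(np.array([.437,.172,.20]),90,60);rows(A,C);mid(A,C)
```

```text
t 5.65 p [479.1  96.6 146.8] q [ 0.67  0.51 -0.68  2.04 -0.52  0.76 -0.02] F [-0.5  1.1 -3.1] M [-1.13  0.05  0.03] w 54.0 g 35.0
5 x [0.644, -0.546, 0.282, 0.245, 0.74, -0.9]
path [[479, 97, 147], [474, 117, 154], [468, 137, 162], [459, 155, 171], [449, 173, 180], [437, 188, 190]]
```

carry_out(
  commands=[
    [0,0.644,-0.546,0.282,0.245,0.74,-0.9],
    [0,0.644,-0.546,0.282,0.245,0.74,-0.9],
    [0,0.644,-0.546,0.282,0.245,0.74,-0.9],
    [0,0.644,-0.546,0.282,0.245,0.74,-0.9],
    [0,0.644,-0.546,0.282,0.245,0.74,-0.9],
    [0,0,0,0,0,0,0],
    [0,0,0,0,0,0,0],
  ],
)

```text
clock: 6.35
position: [0.4381, 0.1876, 0.1902]
ee_rot: [-1.591, -1.579, -0.91]
force: [0.5, -0.3, -2.6]
width: 0.586
gripper_force: 35.0
```

Run:
```python
from h import *
from cell import arm
s=arm.observe();show(s);A=now(s)
C=tcp(np.array([.437,.172,.20]),90,60);rows(A,C,1);print(np.round(C[:3,3],3))
D=tcp(np.array([.437,.172,.075]),90,60);rows(A,D)
i=arm.get_image("side");cv2.imwrite("pics/s2.png",cv2.resize(i["pixels"][100:340,150:500,::-1],None,fx=2.2,fy=2.2))
```

```text
t 6.35 p [438.1 187.6 190.2] q [ 0.91  0.75 -1.03  2.13 -0.68  0.71  0.57] F [ 0.5 -0.3 -2.6] M [-1.45 -0.1  -0.  ] w 53.9 g 35.0
1 x [0.028, -0.046, 0.023, 0.01, 0.03, -0.067]
[0.437 0.188 0.19 ]
5 x [-0.859, -0.006, 0.506, 0.002, 0.006, -0.013]
```

View pics/s2.png

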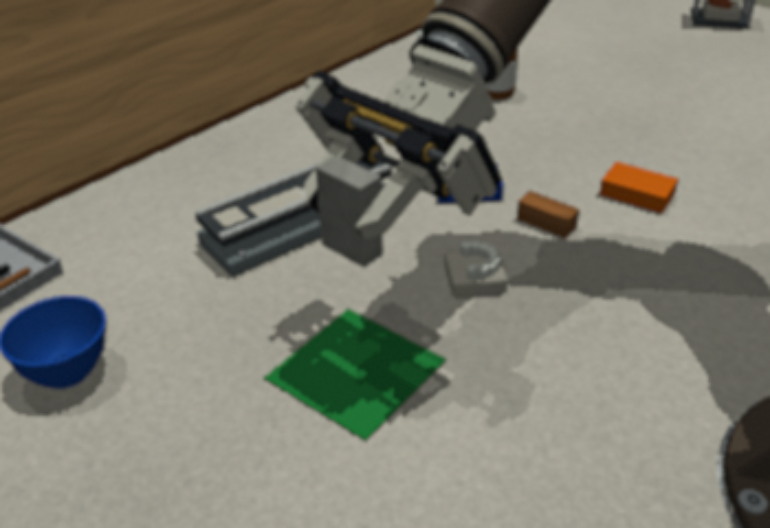

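The side crop shows the stone held upright at (350,210), over the mat (355,375) and clear of everything else. The rest is empty at (547,213). I'll lower it.

carry_out(
  commands=[
    [0,-0.859,0,0.506,0,0,0],
    [0,-0.859,0,0.506,0,0,0],
    [0,-0.859,0,0.506,0,0,0],
    [0,-0.859,0,0.506,0,0,0],
    [0,-0.859,0,0.506,0,0,0],
    [0,0,0,0,0,0,0],
    [0,0,0,0,0,0,0],
  ],
)

```text
clock: 7.1
position: [0.4381, 0.1891, 0.0669]
ee_rot: [-1.588, -1.582, -0.911]
force: [-0.5, -0.5, -2.2]
width: 0.588
gripper_force: 35.0
```

Run:
```python
from h import *
from cell import arm
s=arm.observe();show(s);A=now(s)
D=tcp(np.array([.437,.172,.058]),90,60);rows(A,D,1);rows(A,D,5)
R=A[:3,:3]@Ro.from_euler('y',30,degrees=True).as_matrix().T@np.eye(3)
# stone long axis in tool at grasp: tool frame turned +30 about y -> x of level frame
l=A[:3,:3]@Ro.from_euler('y',30,degrees=True).as_matrix()@np.array([1,0,0]);print("long axis",np.round(l,3))
i=arm.get_image("top");P=world(i);Z=P[...,2];np.savez("top2.npz",**i)
m=(Z>.085)&(Z<.13)&(abs(P[...,0]-.437)<.06)&(P[...,1]>.16)&(P[...,1]<.2);print(rect(P,m))
```

```text
t 7.1 p [438.1 189.1  66.9] q [ 0.84  1.01 -0.93  2.16 -0.62  0.5   0.72] F [-0.5 -0.5 -2.2] M [-1.42 -0.09 -0.01] w 54.1 g 35.0
1 x [-0.651, -0.044, 0.348, 0.002, 0.029, -0.036]
5 x [-0.13, -0.009, 0.069, 0.0, 0.006, -0.007]
long axis [0.003 0.003 1.   ]
(205, array([437.5, 171.6]), array([22.1, 88.1]), 89.6, array([437.8, 170.5], dtype=float32), np.float64(105.6))
```

carry_out(
  commands=[
    [0,-0.104,0,0.06,0,0,0],
    [0,-0.104,0,0.06,0,0,0],
    [0,-0.104,0,0.06,0,0,0],
    [0,-0.104,0,0.06,0,0,0],
    [0,-0.104,0,0.06,0,0,0],
    [0,0,0,0,0,0,0],
    [0,-0.035,0,0.02,0,0,0],
    [0,-0.035,0,0.02,0,0,0],
  ],
)

```text
clock: 7.95
position: [0.4377, 0.1892, 0.0495]
ee_rot: [-1.587, -1.582, -0.912]
force: [0.7, 0.1, -3.5]
width: 0.588
gripper_force: 35.0
```

carry_out(
  commands=[
    [0,-0.035,0,0.02,0,0,0],
    [0,0,0,0,0,0,0],
  ],
)

```text
clock: 8.15
position: [0.4377, 0.1891, 0.0485]
ee_rot: [-1.587, -1.582, -0.912]
force: [-0.2, -0.2, -3.1]
width: 0.589
gripper_force: 35.0
```

Run:
```python
from h import *
from cell import arm
s=arm.observe();show(s)
```

```text
t 8.15 p [437.7 189.1  48.5] q [ 0.83  1.05 -0.92  2.16 -0.61  0.47  0.74] F [-0.2 -0.2 -3.1] M [-1.5  -0.08 -0.02] w 54.2 g 35.0
```

carry_out(
  commands=[
    [0,-0.035,0,0.02,0,0,0],
    [0,0,0,0,0,0,0],
  ],
)

```text
clock: 8.35
position: [0.4377, 0.1891, 0.0474]
ee_rot: [-1.587, -1.583, -0.912]
force: [-0.2, -0.4, -2.5]
width: 0.585
gripper_force: 35.0
```

carry_out(
  commands=[
    [0,-0.017,0,0.01,0,0,0],
    [0,0,0,0,0,0,0],
  ],
)

```text
clock: 8.55
position: [0.4377, 0.1891, 0.047]
ee_rot: [-1.587, -1.583, -0.912]
force: [-0.1, -1.1, -2.3]
width: 0.584
gripper_force: 35.0
```

carry_out(
  commands=[
    [0,-0.017,0,0.01,0,0,0],
    [0,0,0,0,0,0,0],
  ],
)

```text
clock: 8.75
position: [0.4376, 0.1891, 0.0465]
ee_rot: [-1.587, -1.583, -0.912]
force: [0.3, 0.3, -2.5]
width: 0.586
gripper_force: 35.0
```

carry_out(
  commands=[
    [0,-0.017,0,0.01,0,0,0],
    [0,0,0,0,0,0,0],
  ],
)

```text
clock: 8.95
position: [0.4376, 0.1892, 0.0462]
ee_rot: [-1.586, -1.582, -0.912]
force: [-0.1, -0.9, -0.4]
width: 0.586
gripper_force: 35.0
```

carry_out(
  commands=[
    [0,-0.017,0,0.01,0,0,0],
    [0,0,0,0,0,0,0],
  ],
)

```text
clock: 9.15
position: [0.4376, 0.1894, 0.0462]
ee_rot: [-1.585, -1.582, -0.912]
force: [-0.2, -2.6, 5.4]
width: 0.584
gripper_force: 35.0
```

carry_out(
  commands=[
    [0,-0.017,0,0.01,0,0,0],
    [0,0,0,0,0,0,0],
  ],
)

```text
clock: 9.35
position: [0.4377, 0.1896, 0.0461]
ee_rot: [-1.585, -1.582, -0.913]
force: [-0.3, -4.1, 8.9]
width: 0.582
gripper_force: 35.0
```

carry_out(
  commands=[
    [0,0.03,0,-0.017,0,0,0],
    [0,0,0,0,0,0,0],
    [0.65,0,0,0,0,0,0],
    [0.75,0,0,0,0,0,0],
    [0.9,0,0,0,0,0,0],
    [0.9,0,0,0,0,0,0],
    [0.9,0,0,0,0,0,0],
  ],
)

```text
clock: 10.05
position: [0.4376, 0.1891, 0.0459]
ee_rot: [-1.587, -1.582, -0.912]
force: [-0.4, 0.5, 0.5]
width: 0.898
gripper_force: 0.0
```

carry_out(
  commands=[
    [0.9,0,0,-0.4,0,0,0],
    [0.9,0,0,-0.8,0,0,0],
    [0.9,0,0,-0.8,0,0,0],
    [0.9,0,0,-0.8,0,0,0],
    [0.9,0,0,-0.8,0,0,0],
    [0.9,0,0,-0.8,0,0,0],
    [0.9,0,0,0,0,0,0],
  ],
)

```text
clock: 10.75
position: [0.4389, 0.0911, 0.1016]
ee_rot: [-1.591, -1.583, -0.913]
force: [-0.6, 0.9, -0.6]
width: 0.9
gripper_force: 0.0
```

Run:
```python
from h import *
from cell import arm
s=arm.observe();show(s);A=now(s)
i=arm.get_image("top");P=world(i);Z=P[...,2]
m=(Z>.075)&(Z<.095)&(abs(P[...,0]-.437)<.05)&(P[...,1]>.15)&(P[...,1]<.2);print(rect(P,m))
cv2.imwrite("pics/t3.png",cv2.resize(i["pixels"][120:300,200:420,::-1],None,fx=3,fy=3))
B=tcp(np.array([.437,.14,.24]),90,0);rows(A,B);mid(A,B)
```

```text
t 10.75 p [438.9  91.1 101.6] q [ 0.98  0.9  -0.86  2.08 -0.53  0.77  0.7 ] F [-0.6  0.9 -0.6] M [-0.98 -0.1  -0.02] w 82.8 g 0.0
(185, array([437.4, 169.1]), array([26.7, 54. ]), 89.3, array([437.4, 168.9], dtype=float32), np.float64(85.6))
11 x [0.401, -0.007, -0.283, 0.002, -0.948, -0.004]
path [[439, 91, 102], [439, 90, 129], [438, 95, 155], [438, 105, 180], [437, 121, 202], [437, 140, 221]]
```

View pics/t3.png

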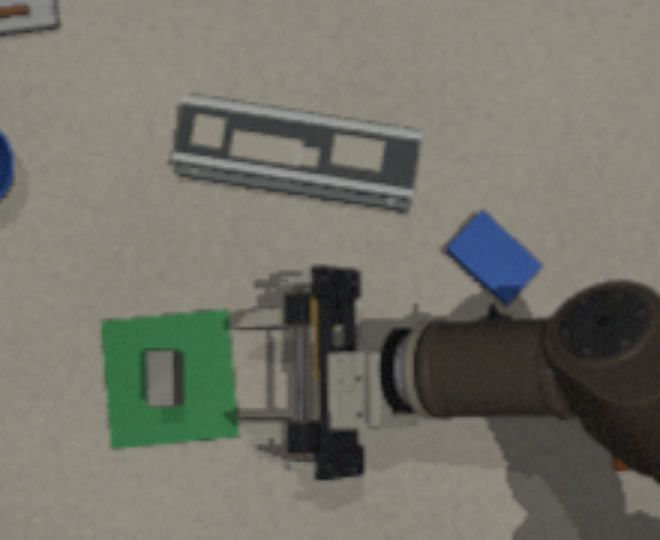

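The stone stands alone on the mat at crop pixel (163,378). Its measured top is 86 mm high and 27 x 54 mm in plan, as it must be. Next I go above it with the tool down.

carry_out(
  commands=[
    [0.9,0.401,-0.007,-0.283,0.002,-0.948,-0.004],
    [0.9,0.401,-0.007,-0.283,0.002,-0.948,-0.004],
    [0.9,0.401,-0.007,-0.283,0.002,-0.948,-0.004],
    [0.9,0.401,-0.007,-0.283,0.002,-0.948,-0.004],
    [0.9,0.401,-0.007,-0.283,0.002,-0.948,-0.004],
    [0.9,0.401,-0.007,-0.283,0.002,-0.948,-0.004],
    [0.9,0.401,-0.007,-0.283,0.002,-0.948,-0.004],
    [0.9,0.401,-0.007,-0.283,0.002,-0.948,-0.004],
  ],
)

```text
clock: 11.6
position: [0.4358, 0.1176, 0.1948]
ee_rot: [-2.067, -2.072, -0.294]
force: [-0.2, 0.8, -1.3]
width: 0.901
gripper_force: 0.0
```

carry_out(
  commands=[
    [0.9,0.401,-0.007,-0.283,0.002,-0.948,-0.004],
    [0.9,0.401,-0.007,-0.283,0.002,-0.948,-0.004],
    [0.9,0.401,-0.007,-0.283,0.002,-0.948,-0.004],
    [0.9,0,0,0,0,0,0],
    [0.9,0,0,0,0,0,0],
  ],
)

```text
clock: 12.1
position: [0.4348, 0.144, 0.2202]
ee_rot: [-2.21, -2.227, -0.0]
force: [-0.8, -1.0, -1.0]
width: 0.903
gripper_force: 0.0
```

Run:
```python
from h import *
from cell import arm
s=arm.observe();show(s);A=now(s)
B=tcp(np.array([.4374,.1691,.145]),89.3,0);rows(A,B)
C=tcp(np.array([.4374,.1691,.059]),89.3,0);rows(B,C)
```

```text
t 12.1 p [434.8 144.  220.2] q [ 0.09  0.23 -0.61  1.93  0.15  1.03 -0.58] F [-0.8 -1.  -1. ] M [-0.07 -0.12  0.  ] w 83.1 g 0.0
4 x [0.25, 0.028, 0.942, -0.007, -0.008, 0.05]
4 x [0.0, 0.0, 0.86, 0.0, 0.0, 0.0]
```

carry_out(
  commands=[
    [0.9,0.25,0.028,0.942,-0.007,-0.008,0.05],
    [0.9,0.25,0.028,0.942,-0.007,-0.008,0.05],
    [0.9,0.25,0.028,0.942,-0.007,-0.008,0.05],
    [0.9,0.25,0.028,0.942,-0.007,-0.008,0.05],
    [0.9,0,0,0,0,0,0],
    [0.9,0,0,0,0,0,0],
  ],
)

```text
clock: 12.7
position: [0.4381, 0.1663, 0.1262]
ee_rot: [-2.241, -2.202, 0.003]
force: [0.1, -0.4, 0.3]
width: 0.9
gripper_force: 0.0
```

Run:
```python
from h import *
from cell import arm
s=arm.observe();show(s);A=now(s)
C=tcp(np.array([.4374,.1691,.059]),89.3,0);rows(A,C,4)
```

```text
t 12.7 p [438.1 166.3 126.2] q [-0.02  0.37 -0.58  2.03  0.27  0.82 -0.77] F [ 0.1 -0.4  0.3] M [-0.05 -0.13  0.02] w 82.8 g 0.0
4 x [0.029, -0.007, 0.862, -0.003, 0.003, -0.014]
```

carry_out(
  commands=[
    [0.9,0.029,-0.007,0.862,-0.003,0.003,-0.014],
    [0.9,0.029,-0.007,0.862,-0.003,0.003,-0.014],
    [0.9,0.029,-0.007,0.862,-0.003,0.003,-0.014],
    [0.9,0.029,-0.007,0.862,-0.003,0.003,-0.014],
    [0.9,0,0,0,0,0,0],
    [0.9,0,0,0,0,0,0],
  ],
)

```text
clock: 13.3
position: [0.4386, 0.17, 0.0413]
ee_rot: [2.234, 2.207, 0.003]
force: [1.0, -0.3, -0.0]
width: 0.898
gripper_force: 0.0
```

Run:
```python
from h import *
from cell import arm
s=arm.observe();show(s);A=now(s)
C=tcp(np.array([.4374,.1691,.059]),89.3,0);rows(A,C,1)
```

```text
t 13.3 p [438.6 170.   41.3] q [-0.1   0.5  -0.5   2.11  0.4   0.62 -0.89] F [ 1.  -0.3 -0. ] M [-0.02 -0.08 -0.09] w 82.7 g 0.0
1 x [-0.038, -0.049, 0.053, 0.027, -0.005, 0.003]
```

carry_out(
  commands=[
    [0.9,-0.03,-0.05,0.05,0.02,0,0],
    [0.65,0,0,0,0,0,0],
    [0,0,0,0,0,0,0],
    [0,0,0,0,0,0,0],
    [0,0,0,0,0,0,0],
    [0,0,0,0,0,0,0],
  ],
  squeeze=50,
)

```text
clock: 13.9
position: [0.437, 0.1697, 0.0392]
ee_rot: [2.234, 2.209, 0.001]
force: [0.4, -1.8, 3.5]
width: 0.586
gripper_force: 50.0
```

Run:
```python
from h import *
from cell import arm
s=arm.observe();show(s);A=now(s)
yv=np.array([.184,.983,0]);c=np.array([.6626,.0347,0])+yv*.088
B=A.copy();B[2,3]+=.14;rows(A,B)
C=goal(np.r_[c[:2],.16],-10.6,0);rows(B,C);mid(B,C)
print("yaw now",np.degrees(np.arctan2(A[1,0],A[0,0])), "start",c)
```

```text
t 13.9 p [437.  169.7  39.2] q [-0.1   0.5  -0.5   2.11  0.4   0.62 -0.89] F [ 0.4 -1.8  3.5] M [-0.15  0.05 -0.  ] w 53.9 g 50.0
6 x [0.0, 0.0, -0.933, 0.0, 0.0, -0.0]
19 x [0.353, 0.474, 0.041, 0.0, -0.0, 0.918]
path [[437, 170, 179], [486, 196, 175], [541, 205, 172], [596, 194, 168], [644, 165, 164], [679, 121, 160]]
yaw now 89.35792367062835 start [0.678792 0.121204 0.      ]
```

carry_out(
  commands=[
    [0,0,0,-0.933,0,0,0],
    [0,0,0,-0.933,0,0,0],
    [0,0,0,-0.933,0,0,0],
    [0,0,0,-0.933,0,0,0],
    [0,0,0,-0.933,0,0,0],
    [0,0,0,-0.933,0,0,0],
    [0,0,0,0,0,0,0],
  ],
)

```text
clock: 14.6
position: [0.438, 0.1704, 0.1813]
ee_rot: [2.233, 2.208, 0.006]
force: [0.3, 1.0, -3.0]
width: 0.585
gripper_force: 50.0
```

carry_out(
  commands=[
    [0,0.353,0.474,0.041,0,0,0.918],
    [0,0.353,0.474,0.041,0,0,0.918],
    [0,0.353,0.474,0.041,0,0,0.918],
    [0,0.353,0.474,0.041,0,0,0.918],
    [0,0.353,0.474,0.041,0,0,0.918],
    [0,0.353,0.474,0.041,0,0,0.918],
    [0,0.353,0.474,0.041,0,0,0.918],
    [0,0.353,0.474,0.041,0,0,0.918],
  ],
)

```text
clock: 15.4
position: [0.5467, 0.2045, 0.169]
ee_rot: [-2.88, -1.255, 0.003]
force: [0.0, 0.1, -2.3]
width: 0.586
gripper_force: 50.0
```

Run:
```python
from h import *
from cell import arm
s=arm.observe();show(s);A=now(s)
yv=np.array([.184,.983,0]);c=np.array([.6626,.0347,0])+yv*.089
C=goal(np.r_[c[:2],.14],-10.6,0);rows(A,C);mid(A,C)
```

```text
t 15.4 p [546.7 204.5 169. ] q [-0.16  0.46 -0.4   1.72  0.21  1.01 -1.39] F [ 0.   0.1 -2.3] M [ 0.02 -0.03 -0.02] w 53.9 g 50.0
11 x [0.358, 0.471, 0.105, 0.0, 0.002, 0.915]
path [[547, 205, 169], [579, 200, 163], [609, 188, 157], [637, 171, 152], [660, 149, 146], [679, 122, 140]]
```

carry_out(
  commands=[
    [0,0.358,0.471,0.105,0,0.002,0.915],
    [0,0.358,0.471,0.105,0,0.002,0.915],
    [0,0.358,0.471,0.105,0,0.002,0.915],
    [0,0.358,0.471,0.105,0,0.002,0.915],
    [0,0.358,0.471,0.105,0,0.002,0.915],
    [0,0.358,0.471,0.105,0,0.002,0.915],
    [0,0.358,0.471,0.105,0,0.002,0.915],
    [0,0.358,0.471,0.105,0,0.002,0.915],
  ],
)

```text
clock: 16.2
position: [0.6525, 0.1574, 0.1476]
ee_rot: [3.138, 0.141, -0.001]
force: [-0.3, -0.3, -2.2]
width: 0.582
gripper_force: 50.0
```

carry_out(
  commands=[
    [0,0.358,0.471,0.105,0,0.002,0.915],
    [0,0.358,0.471,0.105,0,0.002,0.915],
    [0,0.358,0.471,0.105,0,0.002,0.915],
    [0,0,0,0,0,0,0],
    [0,0,0,0,0,0,0],
  ],
)

```text
clock: 16.7
position: [0.6788, 0.1229, 0.1406]
ee_rot: [-3.129, 0.28, 0.0]
force: [0.3, 0.3, -3.0]
width: 0.586
gripper_force: 50.0
```

Run:
```python
from h import *
from cell import arm
s=arm.observe();show(s);A=now(s)
yv=np.array([.184,.983,0]);c=np.array([.6626,.0347,0])+yv*.089
C=goal(np.r_[c[:2],.10],-10.6,0);rows(A,C)
i=arm.get_image("top");P=world(i);Z=P[...,2]
m=(i["range_z"]>.3)&(Z>.04)&(Z<.062)&(P[...,0]>.59)&(P[...,0]<.74)&(P[...,1]>-.1)&(P[...,1]<.06);r=rect(P,m);print(r)
i=arm.get_image("side");np.savez("side4.npz",**i);cv2.imwrite("pics/s4.png",cv2.resize(i["pixels"][80:260,170:400,::-1],None,fx=3,fy=3))
```

```text
t 16.7 p [678.8 122.9 140.6] q [-0.19  0.62 -0.11  1.49  0.08  1.04 -2.07] F [ 0.3  0.3 -3. ] M [ 0.09  0.06 -0.03] w 54.0 g 50.0
2 x [0.005, 0.014, 0.812, -0.003, 0.0, 0.031]
(992, array([653.5, -13.2]), array([142.8,  66.7]), 79.3, array([651.5, -18.8], dtype=float32), np.float64(50.0))
```

View pics/s4.png

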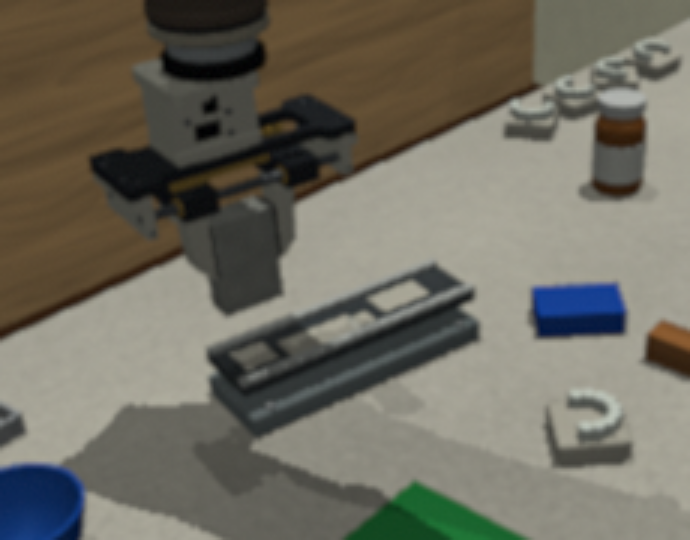

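The side crop shows the stone upright at (245,260), above the left end of the strip (245,350). The remeasured strip line agrees with the first to 0.1 mm. I'll lower it.

carry_out(
  commands=[
    [0,0,0.014,0.812,0,0,0.031],
    [0,0,0.014,0.812,0,0,0.031],
    [0,0,0,0,0,0,0],
    [0,0,0,0.12,0,0,0],
    [0,0,0,0.12,0,0,0],
    [0,0,0,0.12,0,0,0],
    [0,0,0,0,0,0,0],
    [0,0,0,0,0,0,0],
  ],
)

```text
clock: 17.6
position: [0.6799, 0.1221, 0.0927]
ee_rot: [-3.126, 0.294, -0.004]
force: [-1.0, -0.6, -2.6]
width: 0.586
gripper_force: 50.0
```

```bash
cat > st.py <<'E'
from h import *
from cell import arm
s=arm.observe();show(s);A=now(s)
yv=np.array([.184,.983,0]);xv=np.array([.983,-.184,0]);d=A[:3,3]-[.6626,.0347,0]
print("along",round(d@yv*1000,1),"across",round(d@xv*1000,1),"yaw",round(np.degrees(np.arctan2(A[1,0],A[0,0])),2),"sink est",round((.0862-A[2,3])*1000,2))
i=arm.get_image("top");P=world(i);Z=P[...,2]
e=(P-[.6626,.0347,0]);a=e@yv;b=e@xv
m=(i["range_z"]>.3)&(abs(b)<.018)&(abs(a)<.11)&(Z>.02)&(Z<.056);print("strip z",round(float(np.median(Z[m]))*1000,2),m.sum())
E
python3 st.py
```

```text
t 17.6 p [679.9 122.1  92.7] q [-0.19  0.66 -0.11  1.53  0.08  0.95 -2.08] F [-1.  -0.6 -2.6] M [ 0.08  0.07 -0.04] w 53.9 g 50.0
along 89.1 across 0.9 yaw -10.74 sink est -6.52
strip z 49.05 455
```

carry_out(
  commands=[
    [0,0,0,0.05,0,0,0],
    [0,0,0,0.05,0,0,0],
    [0,0,0,0.05,0,0,0],
    [0,0,0,0.05,0,0,0],
    [0,0,0,0.05,0,0,0],
    [0,0,0,0.05,0,0,0],
    [0,0,0,0.05,0,0,0],
    [0,0,0,0.05,0,0,0],
  ],
)

```text
clock: 18.45
position: [0.6797, 0.1221, 0.0826]
ee_rot: [-3.127, 0.294, -0.003]
force: [-1.9, -0.1, 2.3]
width: 0.588
gripper_force: 50.0
```

```bash
python3 st.py
```

```text
t 18.45 p [679.7 122.1  82.6] q [-0.19  0.67 -0.11  1.54  0.08  0.93 -2.08] F [-1.9 -0.1  2.3] M [-0.15  0.57 -0.  ] w 54.1 g 50.0
along 89.1 across 0.8 yaw -10.74 sink est 3.61
strip z 45.14 445
```

carry_out(
  commands=[
    [0,0,0,0.042,0,0,0],
    [0,0,0,0.042,0,0,0],
    [0,0,0,0.042,0,0,0],
    [0,0,0,0.042,0,0,0],
    [0,0,0,0,0,0,0],
  ],
)

```text
clock: 19.0
position: [0.6798, 0.1221, 0.0783]
ee_rot: [-3.127, 0.294, -0.003]
force: [-3.0, -0.3, 5.6]
width: 0.584
gripper_force: 50.0
```

```bash
python3 st.py
```

```text
t 19.0 p [679.8 122.1  78.3] q [-0.19  0.68 -0.11  1.54  0.09  0.92 -2.08] F [-3.  -0.3  5.6] M [-0.28  0.72 -0.1 ] w 53.7 g 50.0
along 89.1 across 0.8 yaw -10.74 sink est 7.94
strip z 41.06 446
```

carry_out(
  commands=[
    [0,0,0.05,0,0,0,0],
    [0,0,0.1,0,0,0,0],
    [0,0,0.12,0,0,0,0],
    [0,0,0.12,0,0,0,0],
    [0,0,0.12,0,0,0,0],
    [0,0,0.12,0,0,0,0],
    [0,0,0.12,0,0,0,0],
    [0,0,0.12,0,0,0,0],
  ],
)

```text
clock: 19.85
position: [0.6757, 0.1005, 0.0782]
ee_rot: [-3.126, 0.294, -0.004]
force: [0.3, 3.8, 5.6]
width: 0.583
gripper_force: 50.0
```

```bash
python3 st.py
```

```text
t 19.85 p [675.7 100.5  78.2] q [-0.16  0.67 -0.11  1.56  0.09  0.91 -2.05] F [0.3 3.8 5.6] M [ 0.87 -0.17 -0.03] w 53.7 g 50.0
along 67.1 across 0.8 yaw -10.74 sink est 7.99
strip z 40.57 342
```

carry_out(
  commands=[
    [0,0,0.12,0,0,0,0],
    [0,0,0.12,0,0,0,0],
    [0,0,0.12,0,0,0,0],
    [0,0,0.12,0,0,0,0],
    [0,0,0.12,0,0,0,0],
    [0,0,0.12,0,0,0,0],
    [0,0,0.12,0,0,0,0],
    [0,0,0.12,0,0,0,0],
  ],
)

```text
clock: 20.7
position: [0.6712, 0.077, 0.0782]
ee_rot: [-3.126, 0.294, -0.003]
force: [1.2, 3.4, 4.5]
width: 0.59
gripper_force: 50.0
```

carry_out(
  commands=[
    [0,0,0.12,0,0,0,0],
    [0,0,0.12,0,0,0,0],
    [0,0,0.12,0,0,0,0],
    [0,0,0.12,0,0,0,0],
    [0,0,0.12,0,0,0,0],
    [0,0,0.12,0,0,0,0],
    [0,0,0.12,0,0,0,0],
    [0,0,0.12,0,0,0,0],
  ],
)

```text
clock: 21.5
position: [0.6667, 0.0535, 0.0781]
ee_rot: [-3.126, 0.294, -0.003]
force: [0.2, 3.6, 5.5]
width: 0.583
gripper_force: 50.0
```

```bash
python3 st.py
```

```text
t 21.5 p [666.7  53.5  78.1] q [-0.09  0.65 -0.11  1.6   0.09  0.89 -1.99] F [0.2 3.6 5.5] M [ 0.81 -0.18  0.03] w 53.7 g 50.0
along 19.2 across 0.6 yaw -10.73 sink est 8.07
strip z 41.27 135
```

Steady at about 8 mm sunk and on the line. I continue with 108 mm left, to -89.

carry_out(
  commands=[
    [0,0,0.12,0,0,0,0],
    [0,0,0.12,0,0,0,0],
    [0,0,0.12,0,0,0,0],
    [0,0,0.12,0,0,0,0],
    [0,0,0.12,0,0,0,0],
    [0,0,0.12,0,0,0,0],
    [0,0,0.12,0,0,0,0],
    [0,0,0.12,0,0,0,0],
  ],
)

```text
clock: 22.35
position: [0.6622, 0.0299, 0.0781]
ee_rot: [-3.126, 0.294, -0.003]
force: [0.0, 3.2, 4.3]
width: 0.583
gripper_force: 50.0
```

carry_out(
  commands=[
    [0,0,0.12,0,0,0,0],
    [0,0,0.12,0,0,0,0],
    [0,0,0.12,0,0,0,0],
    [0,0,0.12,0,0,0,0],
    [0,0,0.12,0,0,0,0],
    [0,0,0.12,0,0,0,0],
    [0,0,0.12,0,0,0,0],
    [0,0,0.12,0,0,0,0],
  ],
)

```text
clock: 23.15
position: [0.6577, 0.0063, 0.078]
ee_rot: [-3.126, 0.294, -0.003]
force: [0.1, 3.8, 5.5]
width: 0.588
gripper_force: 50.0
```

```bash
python3 st.py
```

```text
t 23.15 p [657.7   6.3  78. ] q [-0.02  0.63 -0.11  1.63  0.09  0.88 -1.92] F [0.1 3.8 5.5] M [ 0.95 -0.15 -0.  ] w 54.1 g 50.0
along -28.8 across 0.4 yaw -10.73 sink est 8.16
strip z 40.25 124
```

carry_out(
  commands=[
    [0,0,0.12,0,0,0,0],
    [0,0,0.12,0,0,0,0],
    [0,0,0.12,0,0,0,0],
    [0,0,0.12,0,0,0,0],
    [0,0,0.12,0,0,0,0],
    [0,0,0.12,0,0,0,0],
    [0,0,0.12,0,0,0,0],
    [0,0,0.12,0,0,0,0],
  ],
)

```text
clock: 24.0
position: [0.6531, -0.0173, 0.078]
ee_rot: [-3.126, 0.294, -0.003]
force: [-0.2, 3.0, 5.0]
width: 0.589
gripper_force: 50.0
```

carry_out(
  commands=[
    [0,0,0.12,0,0,0,0],
    [0,0,0.12,0,0,0,0],
    [0,0,0.12,0,0,0,0],
    [0,0,0.12,0,0,0,0],
    [0,0,0.12,0,0,0,0],
    [0,0,0.12,0,0,0,0],
    [0,0,0.12,0,0,0,0],
    [0,0,0.12,0,0,0,0],
  ],
)

```text
clock: 24.8
position: [0.6486, -0.0408, 0.0779]
ee_rot: [-3.126, 0.294, -0.003]
force: [-0.8, 3.9, 5.3]
width: 0.587
gripper_force: 50.0
```

carry_out(
  commands=[
    [0,0,0.12,0,0,0,0],
    [0,0,0.12,0,0,0,0],
    [0,0,0.12,0,0,0,0],
    [0,0,0.08,0,0,0,0],
    [0,0,0.05,0,0,0,0],
    [0,0,0,0,0,0,0],
  ],
)

```text
clock: 25.4
position: [0.6463, -0.0532, 0.0779]
ee_rot: [-3.127, 0.294, -0.003]
force: [1.4, 2.7, 4.3]
width: 0.585
gripper_force: 50.0
```

```bash
python3 st.py
python3 - <<'E'
from h import *
from cell import arm
A=now(arm.observe());B=A.copy();B[2,3]=.17;rows(A,B)
for yaw in(-10.6,60,89):
  C=goal([.437,.171,.11],yaw,0);rows(B,C);mid(B,C)
E
```

```text
t 25.4 p [646.3 -53.2  77.9] q [ 0.08  0.62 -0.12  1.66  0.09  0.87 -1.83] F [1.4 2.7 4.3] M [ 0.73 -0.12  0.  ] w 53.8 g 50.0
along -89.4 across 0.1 yaw -10.76 sink est 8.31
strip z 40.65 389
4 x [0.001, -0.001, -0.921, 0.0, -0.0, -0.0]
11 x [-0.899, -0.66, 0.218, -0.001, -0.001, -0.002]
path [[646, -53, 170], [604, -8, 158], [563, 37, 146], [521, 81, 134], [479, 126, 122], [437, 171, 110]]
13 x [-0.363, -0.938, 0.185, -0.0, -0.002, -0.95]
path [[646, -53, 170], [630, 10, 158], [598, 67, 146], [554, 115, 134], [499, 150, 122], [437, 171, 110]]
19 x [-0.084, -0.73, 0.126, 0.0, -0.001, -0.916]
path [[646, -53, 170], [642, 16, 158], [615, 80, 146], [568, 131, 134], [506, 162, 122], [437, 171, 110]]
```

carry_out(
  commands=[
    [0,0,0,-0.4,0,0,0],
    [0,0,0,-0.921,0,0,0],
    [0,0,0,-0.921,0,0,0],
    [0,0,0,-0.921,0,0,0],
    [0,0,0,-0.5,0,0,0],
    [0,0,0,0,0,0,0],
  ],
)

```text
clock: 26.05
position: [0.6467, -0.0538, 0.1709]
ee_rot: [-3.127, 0.295, -0.006]
force: [0.5, 0.0, -3.4]
width: 0.589
gripper_force: 50.0
```

carry_out(
  commands=[
    [0,-0.899,-0.66,0.218,0,0,0],
    [0,-0.899,-0.66,0.218,0,0,0],
    [0,-0.899,-0.66,0.218,0,0,0],
    [0,-0.899,-0.66,0.218,0,0,0],
    [0,-0.899,-0.66,0.218,0,0,0],
    [0,-0.899,-0.66,0.218,0,0,0],
    [0,-0.899,-0.66,0.218,0,0,0],
    [0,-0.899,-0.66,0.218,0,0,0],
  ],
)

```text
clock: 26.85
position: [0.4924, 0.1103, 0.1242]
ee_rot: [3.128, -0.294, -0.001]
force: [-0.3, 1.9, -2.7]
width: 0.585
gripper_force: 50.0
```

carry_out(
  commands=[
    [0,-0.899,-0.66,0.218,0,0,0],
    [0,-0.899,-0.66,0.218,0,0,0],
    [0,-0.899,-0.66,0.218,0,0,0],
    [0,0,0,0,0,0,0],
    [0,0,0,0,0,0,0],
    [0,0,0,0,0,0,0],
  ],
)

```text
clock: 27.45
position: [0.4377, 0.1705, 0.1089]
ee_rot: [-3.127, 0.296, -0.002]
force: [0.1, -0.9, -3.1]
width: 0.583
gripper_force: 50.0
```

Run:
```python
from h import *
from cell import arm
s=arm.observe();show(s);A=now(s);print(np.round(A[:3,2],4))
rows(A,goal([.437,.171,.047],-10.6,0))
i=arm.get_image("side");cv2.imwrite("pics/s5.png",cv2.resize(i["pixels"][150:350,200:450,::-1],None,fx=3,fy=3))
```

```text
t 27.45 p [437.7 170.5 108.9] q [-0.32  0.34 -0.2   2.07  0.1   0.74 -2.35] F [ 0.1 -0.9 -3.1] M [ 0.06  0.01 -0.04] w 53.7 g 50.0
[ 1.6e-03  2.0e-04 -1.0e+00]
3 x [-0.011, -0.004, 0.825, -0.002, -0.005, -0.012]
```

View pics/s5.png

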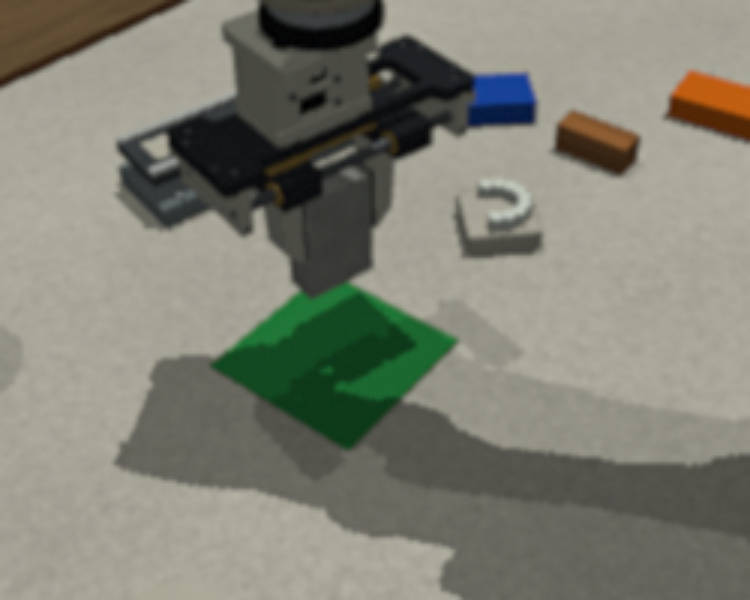

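The side crop shows the stone upright in the grip at (335,235), over the mat (335,365). The cast (500,220) hasn't moved. Contact is due at TCP z = 39 mm.

carry_out(
  commands=[
    [0,-0.011,0,0.825,0,0,0],
    [0,-0.011,0,0.825,0,0,0],
    [0,-0.011,0,0.825,0,0,0],
    [0,0,0,0,0,0,0],
    [0,0,0,0.12,0,0,0],
    [0,0,0,0.08,0,0,0],
    [0,0,0,0.04,0,0,0],
    [0,0,0,0,0,0,0],
  ],
)

```text
clock: 28.3
position: [0.4372, 0.1719, 0.042]
ee_rot: [-3.126, 0.294, -0.005]
force: [-0.4, -0.0, -2.7]
width: 0.59
gripper_force: 50.0
```

carry_out(
  commands=[
    [0,0,0,0.03,0,0,0],
    [0,0,0,0,0,0,0],
  ],
)

```text
clock: 28.5
position: [0.4369, 0.1719, 0.0409]
ee_rot: [-3.126, 0.294, -0.004]
force: [0.1, -0.9, -2.5]
width: 0.581
gripper_force: 50.0
```

carry_out(
  commands=[
    [0,0,0,0.02,0,0,0],
    [0,0,0,0,0,0,0],
  ],
)

```text
clock: 28.7
position: [0.4368, 0.1718, 0.0402]
ee_rot: [-3.127, 0.294, -0.003]
force: [-0.6, 0.2, -2.0]
width: 0.582
gripper_force: 50.0
```

carry_out(
  commands=[
    [0,0,0,0.02,0,0,0],
    [0,0,0,0,0,0,0],
  ],
)

```text
clock: 28.9
position: [0.4367, 0.1718, 0.0397]
ee_rot: [-3.127, 0.294, -0.003]
force: [-0.5, -0.4, -2.6]
width: 0.586
gripper_force: 50.0
```

carry_out(
  commands=[
    [0,0,0,0.02,0,0,0],
    [0,0,0,0,0,0,0],
  ],
)

```text
clock: 29.1
position: [0.4368, 0.1718, 0.0393]
ee_rot: [-3.127, 0.294, -0.003]
force: [0.4, -0.1, -1.1]
width: 0.586
gripper_force: 50.0
```

carry_out(
  commands=[
    [0,0,0,0.012,0,0,0],
    [0,0,0,0,0,0,0],
  ],
)

```text
clock: 29.3
position: [0.4368, 0.1718, 0.0392]
ee_rot: [-3.127, 0.294, -0.004]
force: [-2.1, -0.2, 4.8]
width: 0.588
gripper_force: 50.0
```

Contact. I release gently and back off upward.

carry_out(
  commands=[
    [0,0,0,-0.01,0,0,0],
    [0.63,0,0,0,0,0,0],
    [0.72,0,0,0,0,0,0],
    [0.85,0,0,0,0,0,0],
    [0.85,0,0,0,0,0,0],
    [0.85,0,0,0,0,0,0],
  ],
)

```text
clock: 29.9
position: [0.4368, 0.1718, 0.0392]
ee_rot: [-3.127, 0.294, -0.003]
force: [-0.4, -0.3, -0.4]
width: 0.849
gripper_force: 0.0
```

carry_out(
  commands=[
    [0.85,0,0,-0.2,0,0,0],
    [0.85,0,0,-0.6,0,0,0],
    [0.85,0,0,-0.9,0,0,0],
    [0.85,0,0,-0.9,0,0,0],
    [0.85,0,0,-0.9,0,0,0],
    [0.85,0,0,-0.9,0,0,0],
    [0.85,0,0,-0.9,0,0,0],
    [0.85,0,0,-0.5,0,0,0],
  ],
)

```text
clock: 30.7
position: [0.437, 0.1719, 0.1863]
ee_rot: [-3.125, 0.294, -0.006]
force: [0.8, -1.3, -0.8]
width: 0.851
gripper_force: 0.0
```

carry_out(
  commands=[
    [0.85,0,0.8,0,0,0,0],
    [0.85,0,0.8,0,0,0,0],
    [0.85,0,0.8,0,0,0,0],
    [0.85,0,0.8,0,0,0,0],
    [0.85,0,0.8,0,0,0,0],
    [0.85,0,0.8,0,0,0,0],
    [0.85,0,0,0,0,0,0],
    [0.85,0,0,0,0,0,0],
  ],
)

```text
clock: 31.5
position: [0.4142, 0.0538, 0.1844]
ee_rot: [-3.126, 0.295, -0.004]
force: [-0.1, 0.7, 0.8]
width: 0.848
gripper_force: 0.0
```

Run:
```python
from h import *
from cell import arm
s=arm.observe();show(s)
i=arm.get_image("top");P=world(i);Z=P[...,2]
m=(i["range_z"]>.3)&(Z>.075)&(Z<.095)&(abs(P[...,0]-.437)<.05)&(P[...,1]>.12)&(P[...,1]<.22);print("stone",rect(P,m))
i=arm.get_image("side");cv2.imwrite("pics/s6.png",cv2.resize(i["pixels"][100:350,100:500,::-1],None,fx=2,fy=2))
```

```text
t 31.5 p [414.2  53.8 184.4] q [-0.12  0.15 -0.16  2.1   0.03  0.89 -2.05] F [-0.1  0.7  0.8] M [ 0.06 -0.01  0.02] w 78.0 g 0.0
stone (55, array([440.9, 187.5]), array([18.3, 25.7]), 87.4, array([442. , 186.6], dtype=float32), np.float64(85.8))
```

View pics/s6.png

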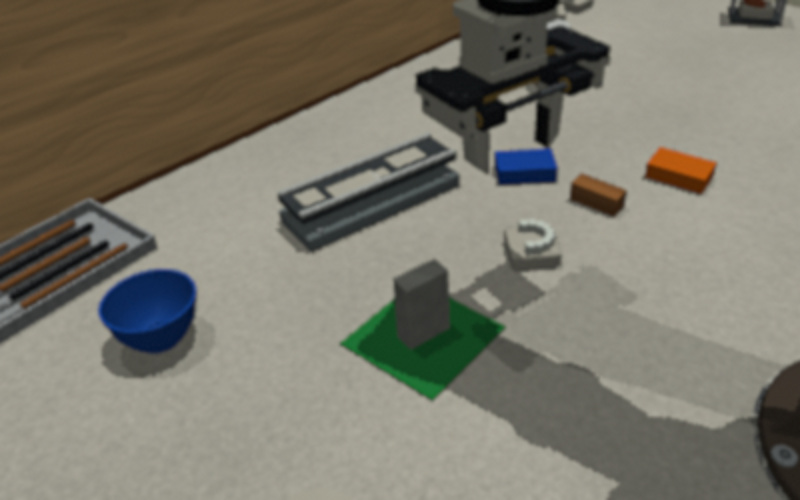

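The stone stands free and upright on the mat at (422,303), its top 86 mm high. The cast, bowl and decoys are where they were, the strip is clear, and the gripper touches nothing. I'm handing in.

```bash
python3 -c "
from cell import arm
print(arm.sign_off())"
```

```text
the job is handed in; nothing more can be done
None
```

The job is handed in at about 31.5 s: the stone was stood on the mat, gripped afresh, rubbed left to right along the strip in one stroke at about 8 mm sunk (7.6–8.8 mm by camera, half its travel), then stood upright on the mat and released, with the other things left as they were.

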